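Join diode modules to keyed mounts and lock them into the base

TASK

Two or three diode modules stand on the optical table among three keyed mounts. First set every module fully down in the cradle of a mount of its own, with the mounts still standing upright on the table; when all are joined, carry each loaded mount as one unit to a free socket of the base and turn it on the ring until its keys drop into the keyways and it sits fully home. Then throw the locking lever right over, away from the robot; do not shift the tape roll, the can or the bubble level.

Things in the scene. Friction and masses are not known exactly. Their poses are not given: they have to be found in the camera images.
- module_1_c (a point): Diode module, 90 g, may be absent (None from the start). Aluminium foot 22 (x) x 40 (y) x 14 mm high; on its middle a black upright plate 12 (x) x 28 (y) mm, top at 48 mm. Point: its centre, 24 mm above the underside; z up, y along its length. Grip the plate across x, 36 mm above the underside, so the fingertips stay above the mount when it goes in.
- module_2_c (a point): Module like module_1, may be absent. All are alike; any module fits any mount, either way round (half turn about z).
- module_3_c (a point): Module like module_1, may be absent.
- mount_1_c (a point): Keyed mount, dark steel, 220 g, 43 mm high. Round foot 38 mm across (tapering to 30 below 6 mm), 0 to 14 mm high; on it two equal keys 8 mm wide, 8 to 14 mm high, reaching 33 mm from the axis in +y and -y. Body 37 (x) x 54 (y) mm from 14 mm up. Point: on the axis, 21.5 mm above the underside; z up. Grip the body across x, 34 mm above the underside: the fingertips then stay above the socket ring.
- mount_2_c (a point): Mount like mount_1 (all alike). Cradle in the body's top for a module: 25 (x) x 46 (y) mm with flared edges, 1.5 mm play each side in x, 3 mm in y, floor 30 mm and rim 43 mm above the mount's underside. The module goes in foot down, its y along the mount's y; fully down its centre is 32.5 mm above this point.
- mount_3_c (a point): Mount like mount_1. Free parts stand about 85 mm apart along y, so grips across x leave room. Parts of the instrument behind them and on the way to the base stand up to 150 mm high: carry things across high.
- socket_1 (a point): Fixed steel ring on the base rail (235 x 80 x 10 mm), bore 40.4, outside 70, 16 mm high, two opposite keyways 11 mm wide cut through its wall. Point: bore centre at the ring's top face, 26 mm above the table; x along the rail, z up. The keyways point to this point's -x and +x, up to 0.3 rad to either side, different in each ring and not reported: look, or turn until the keys drop.
- socket_2 (a point): Socket like socket_1, 75 mm from it along x. A mount's keys lie along this point's x when the mount's yaw is this yaw + 1.571 (or - 1.571, alike). The foot enters 8 mm, then the keys rest on the ring: mount centre 13.5 mm above this point. Turned to the keyways (within about 0.06 rad) it drops 6 mm: centre 7.5 mm above this point, body on the ring.
- socket_3 (a point): Socket like socket_1, at the far end of the rail.
- lock (a joint): Locking lever, hinged about the y axis of its own small fixed block: 0 = leaning toward the robot side (its -x), 1.0 = fully over to the far side (+x). Stays where it is left; turns with light force. Starts between 0 and 0.1.
- lock_tip (a point): The tip of the locking lever (black, 55 mm long, top leaning 0.5 rad toward the robot at the start, 0.5 rad away from it when thrown; it can be pushed anywhere near the tip). x points the way it is to be pushed.
- tape_roll: Bystander: amber tape roll 60 mm across, 16 mm high, lying flat; origin at the centre of its underside.
- lens_can: Bystander: white can with black lid, 47 mm across, 62 mm high; origin at the centre of its underside.
- level: Bystander: round bubble level 30 mm across, 9 mm high; origin at the centre of its underside.
Mind the look-alikes: they are no part of the job. Leave any red look-alike of the part that bears module_2_c alone.

How it is judged (in metres and radians):
On the way, in this order (a step that is already met when the one before it is completed fails the run):
1. every module present sits fully down in the cradle of a mount that stands on the table (((horizontal distance between module_1_c and mount_1_c below 0.006 m and z of module_1_c in the frame of mount_1_c between 0.029 and 0.0355 m) or (horizontal distance between module_1_c and mount_2_c below 0.006 m and z of module_1_c in the frame of mount_2_c between 0.029 and 0.0355 m) or (horizontal distance between module_1_c and mount_3_c below 0.006 m and z of module_1_c in the frame of mount_3_c between 0.029 and 0.0355 m)) and ((horizontal distance between module_2_c and mount_1_c below 0.006 m and z of module_2_c in the frame of mount_1_c between 0.029 and 0.0355 m) or (horizontal distance between module_2_c and mount_2_c below 0.006 m and z of module_2_c in the frame of mount_2_c between 0.029 and 0.0355 m) or (horizontal distance between module_2_c and mount_3_c below 0.006 m and z of module_2_c in the frame of mount_3_c between 0.029 and 0.0355 m)) and ((horizontal distance between module_3_c and mount_1_c below 0.006 m and z of module_3_c in the frame of mount_1_c between 0.029 and 0.0355 m) or (horizontal distance between module_3_c and mount_2_c below 0.006 m and z of module_3_c in the frame of mount_2_c between 0.029 and 0.0355 m) or (horizontal distance between module_3_c and mount_3_c below 0.006 m and z of module_3_c in the frame of mount_3_c between 0.029 and 0.0355 m)) and angle between each of module_1_c, module_2_c, module_3_c's own z axis and vertical below 0.1 rad and height (world z) of each of module_1_c, module_2_c, module_3_c below 0.059 m), for 0.2 s.
2. every loaded mount sits home in a socket, keys in the keyways, with its module still in it (((horizontal distance between module_1_c and socket_1 below 0.006 m and z of module_1_c in the frame of socket_1 between 0.036 and 0.0428 m) or (horizontal distance between module_1_c and socket_2 below 0.006 m and z of module_1_c in the frame of socket_2 between 0.036 and 0.0428 m) or (horizontal distance between module_1_c and socket_3 below 0.006 m and z of module_1_c in the frame of socket_3 between 0.036 and 0.0428 m)) and ((horizontal distance between module_2_c and socket_1 below 0.006 m and z of module_2_c in the frame of socket_1 between 0.036 and 0.0428 m) or (horizontal distance between module_2_c and socket_2 below 0.006 m and z of module_2_c in the frame of socket_2 between 0.036 and 0.0428 m) or (horizontal distance between module_2_c and socket_3 below 0.006 m and z of module_2_c in the frame of socket_3 between 0.036 and 0.0428 m)) and ((horizontal distance between module_3_c and socket_1 below 0.006 m and z of module_3_c in the frame of socket_1 between 0.036 and 0.0428 m) or (horizontal distance between module_3_c and socket_2 below 0.006 m and z of module_3_c in the frame of socket_2 between 0.036 and 0.0428 m) or (horizontal distance between module_3_c and socket_3 below 0.006 m and z of module_3_c in the frame of socket_3 between 0.036 and 0.0428 m)) and angle between each of module_1_c, module_2_c, module_3_c's own z axis and vertical below 0.1 rad), for 0.2 s.
3. the locking lever is thrown (value of joint lock above 0.8 rad), for 0.2 s.
At the end, for the whole second after the job is handed in: Every module present stands over a socket, within 6 mm of its axis, upright within 0.1 rad, its centre 36 to 42.8 mm above the socket's point (40 when it is fully down in its mount and the mount is home; with the keys not dropped it is 46), and the lever stands beyond 0.8 rad (all of step 2 and value of joint lock above 0.8 rad); the robot touches nothing.
It fails at once if the tape roll was shifted by more than 40 mm (distance of tape_roll from where it was at the start of the episode above 0.04 m).
It fails at once if the can was shifted by more than 40 mm (distance of lens_can from where it was at the start of the episode above 0.04 m).
It fails at once if the bubble level was shifted by more than 40 mm (distance of level from where it was at the start of the episode above 0.04 m).
Of module_1, module_2, module_3 only 2 to 3 are there at a start; the rules pass over those that are not, and their reading is None.
At some moment in a run one of mount_1, mount_2, mount_3 may be knocked a few centimetres aside while the robot is not near it.
It also fails if it takes over 210 s, if anything falls off the work surface, if the arm or the gripper's body presses on something with over 40 N, if the wrist force passes 120 N, or if a joint passes its speed limit or range.

ROBOT

A 6-joint arm with a two-finger parallel gripper is mounted at the origin on a cart in front of the work surface, level with it; the furniture and walls round the work are solid. World frame = base frame: x ahead of the robot, y to its left, z up, the work surface at z = 0. Lengths are in m, angles in degrees, forces in N, time in s.
With the tool pointing down it reaches from about 0.425 to 0.925 m from the base axis. Payload 12.5 kg.
Tool frame: the origin (TCP) lies midway between the tips of the shut fingers; the grasp point (between the pads) lies 19 mm behind it; z points along the fingers, y is the line along which they close (so a half turn about z gives the same grasp; the last joint's range is limited). The gripper opens to 85 mm and grips with 20 to 120 N. Pads are 22 mm wide; open, the fingers measure 114 mm over their backs; the gripper's body (76 mm by 85 mm) begins 54 mm behind the grasp point. The pads swing forward as they close: fully open they stand 13 mm farther back than shut.
Start: joints at [66.887, 28.126, 89.318, -0, 62.55, -6.05], TCP at [0.183, 0.598, 0.231] pointing down, gripper open.
Joint ranges: [-177.58, 177.58], [-47.91, 125.51], [2.72, 160], [-65.01, 245.01], [3.68, 167.84], [-153.87, 153.87]. Speed limits (degrees/s): [127.2, 127.2, 159.86, 180, 180, 180].

INTERFACE

Orientations are given as [roll, pitch, yaw] about the fixed x, y, z axes, in that order (R = Rz(yaw) Ry(pitch) Rx(roll)).
In Python, from bench import r, cams gives the robot as it stands.
- The arm moves only by the tool move_arm, never from a script. Its argument "moves" is a list that holds one entry, the list of rows, each a list of 7 numbers: the shift along the tool's x, y, z in mm, then the turn, a rotation vector about the tool's x, y, z in rad, then the gripper's target within -1 to 1 (fully open at 1, half-way at 0, shut at -1). A call has 1 to 20 rows; each row is the pose to reach, as a shift and turn from the pose commanded when the call began, along the tool's axes at that moment; what a row does not reach only later rows make up. A row lasts 1/8 s, in which the tool goes at most 62.5 mm and 10.7 degrees, less where a joint would pass 70% of its speed; a pose out of reach is approached as far as the arm can. A call with a gripper value outside its range is refused whole. The fingers move at their own pace and stop on an object; "grip_force" is the grip in N (left out, the last holds). Time passes only in rows, so rows that repeat a pose let the fingers close. It gives the time, the measured TCP pose, the force, the opening and the grip force at its end, in the units of the state.
- r.sense(): the state, without advancing time (a new reading comes with each control period).
- cams.camera(name): name is "side" or "top" or "wrist"; returns a dict with "pixels" (384x512x3 uint8, red, green, blue), "camera_matrix" (3x3 intrinsics, pixels), "extrinsics" (4x4, takes a point from world to camera coordinates); the wrist camera has in their place "tool_from_camera" (4x4, takes a point from camera to tool coordinates, whose origin is the TCP and whose axes are the flange's). Camera axes: x right, y down, z forward; pixel columns grow to the right and rows downward; lengths in m; the calibration is good to about 2 mm. A picture is of the moment at which its call begins: read the wrist's pose just before it. There is no depth.
- r.job_done(): hands the job in; it is judged then, once.
Trained networks look in the newest picture that a camera, given by its name, has taken for a name from the list of things; names that differ only in an ending like _2 or _b are one class to them, and where a whole thing is asked for, a point or a joint stands for the part that bears it (a point fixed in the world has none). Each returns a list of dicts, best first, with "conf" (0 to 1); they miss things now and then, are a little off and sometimes report something else, mostly with a low value. They report only what shows in the picture. A call takes as long as a camera call. They do not tell look-alikes from the thing itself.
- cams.search_frame(camera, label): "location" ([row, column] as shares, 0 to 1, of the picture: columns of its width, rows of its height, amid what is visible of it).
The state is a dict: "clock": time; "joint_pos": joint angles; "joint_vel": joint speeds; "joint_torque": joint torques, N m; "ee_pos": TCP position; "ee_rot": TCP orientation; "force": force on the tool from outside, world axes, zero at the start; "wrist_torque": the same for the moment, N m; "gripper_width": finger opening in m; "grasp_force": force on a finger pad.
Only numpy, scipy, OpenCV 4.12 (cv2) and the standard library are available. Lean on these libraries where they do the work, as an engineer would, in place of code of your own. Each camera call takes 0.05 s, during which the arm holds its last target. There are 200 camera calls.

## Working session

There is one attempt and no reset: what is moved stays moved. The work goes in short steps, Python scripts to look and compute and a tool call to move; the robot and the scene stay as the last step left them, time stands still between calls to the robot, and variables do not carry over. Pictures are saved under pics/ and viewed, at most 14 in all, crops included, and the job is handed in when it is done.

Besides the shell and the picture viewer there is one more tool, called after "Call:" in YAML: its name, and indented under it one key for each argument. move_arm: Moves the arm, as the interface text tells. Its arguments: {"type":"object","properties":{"moves":{"type":"array","items":{"type":"array","items":{"type":"array","items":{"type":"number"}}}},"grip_force":{"type":"number"}},"required":["moves"]}

```bash
mkdir -p pics
cat > h.py <<'E'
import numpy as np,cv2
from bench import r,cams
def ray(c,u,v,z,s=None):
    K=np.array(c['camera_matrix']);
    d=np.linalg.inv(K)@[u,v,1]
    E=np.array(c['extrinsics']);R=E[:3,:3];t=E[:3,3]
    o=-R.T@t;w=R.T@d
    return o+w*(z-o[2])/w[2]
def proj(c,p):
    K=np.array(c['camera_matrix']);E=np.array(c['extrinsics'])
    q=K@(E[:3,:3]@np.array(p)+E[:3,3]);return q[:2]/q[2]
def save(c,n,box=None,k=1):
    im=c['pixels'][:,:,::-1]
    if box: im=im[box[0]:box[1],box[2]:box[3]]
    im=cv2.resize(im,None,fx=k,fy=k,interpolation=cv2.INTER_CUBIC);cv2.imwrite('pics/'+n,im)
E
python3 - <<'E'
from h import *
np.set_printoptions(precision=3,suppress=True)
print(r.sense())
for n in ['top','side']:
    c=cams.camera(n);save(c,n+'0.png',k=1.5)
    print(n,np.array(c['camera_matrix']).tolist(),np.array(c['extrinsics']))
    for l in ['module_1_c','mount_1_c','socket_1','lock_tip','tape_roll','lens_can','level']:
        print(l,[(round(d['location'][1]*512),round(d['location'][0]*384),round(d['conf'],2)) for d in cams.search_frame(n,l)])
E
```

```text
{'clock': 0.0, 'joint_pos': array([66.885, 28.163, 89.352,  0.001, 62.55 , -6.05 ]), 'joint_vel': array([ 0.002,  0.052, -0.006,  0.048,  0.071, -0.009]), 'joint_torque': array([  0.001, -61.845, -26.159,  -0.   ,   0.004,  -0.   ]), 'ee_pos': array([0.183, 0.597, 0.231]), 'ee_rot': array([-179.935,   -0.008,  162.934]), 'force': array([ 0.613, -0.866,  0.329]), 'wrist_torque': array([-0.007, -0.011,  0.018]), 'grasp_force': 0.0, 'gripper_width': 0.0855125784787114}
top [[420.0723829283874, 0.0, 253.5684030935093], [0.0, 420.0723829283874, 192.14802633314127], [0.0, 0.0, 1.0]] [[-0.029 -0.999 -0.016 -0.073]
 [-0.992  0.031 -0.125  0.471]
 [ 0.125  0.013 -0.992  1.566]
 [ 0.     0.     0.     1.   ]]
module_1_c [(285, 200, 0.56), (263, 199, 0.45)]
mount_1_c [(307, 205, 0.58)]
socket_1 [(154, 194, 0.86)]
lock_tip [(178, 212, 0.41)]
tape_roll [(224, 176, 0.4)]
lens_can [(355, 200, 0.74)]
level [(130, 223, 0.4)]
side [[435.4691366624212, 0.0, 252.661702402276], [0.0, 435.4691366624212, 191.11016902335695], [0.0, 0.0, 1.0]] [[ 0.528 -0.849 -0.012 -0.329]
 [-0.624 -0.379 -0.683  0.324]
 [ 0.576  0.368 -0.73   1.18 ]
 [ 0.     0.     0.     1.   ]]
module_1_c [(276, 232, 0.45)]
mount_1_c [(301, 247, 0.81)]
socket_1 [(159, 168, 0.69)]
lock_tip [(230, 205, 0.62), (163, 177, 0.45)]
tape_roll [(237, 186, 0.53)]
lens_can [(358, 268, 0.64)]
level [(121, 178, 0.37)]
```

View pics/top0.png

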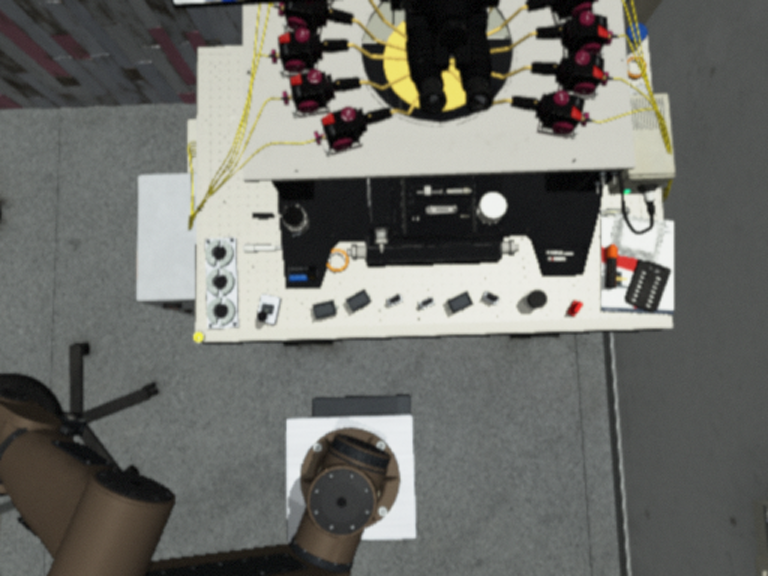

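View pics/side0.png

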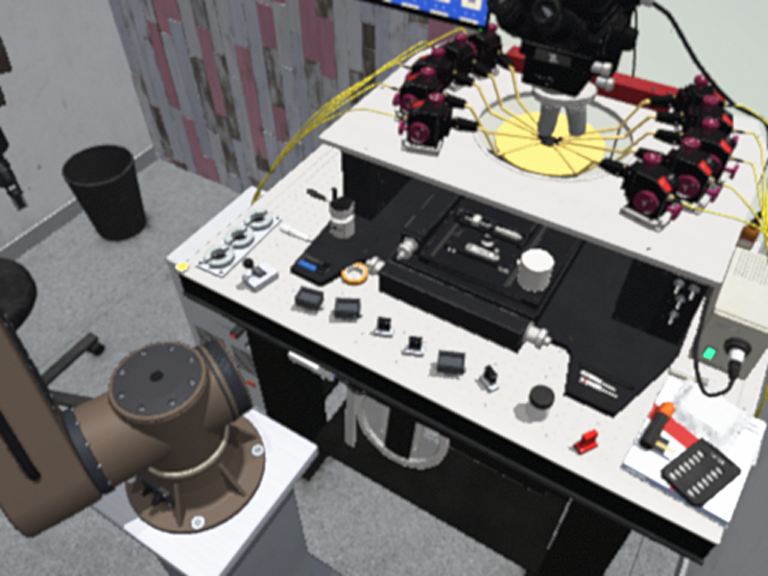

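The top view shows three dark mounts at about (216,206), (239,200) and (305,201). Three black-plated modules stand at (263,199), (284,201) and (327,198). The red look-alike is at (383,205), so I leave it alone. Sockets are at (147,207), (147,188) and (147,169), the lever block is at (177,207), and the level is at (132,225).

Run:
```python
from h import *
np.set_printoptions(precision=3,suppress=True)
c=cams.camera('top')
for n,u,v,z in [('mA',216,206.5,.035),('mB',238.5,200,.035),('mC',305.5,201,.035),('d1',263,199.5,.03),('d2',284,201.5,.03),('d3',327,198,.03),('s1',147.3,207,.026),('s2',147,188,.026),('s3',146,169,.026),('lever',176,211,.05),('block',179,205,.01),('level',132,225,.0),('tape',225,173,0)]:
    print(n,ray(c,u,v,z))
w=cams.camera('wrist');save(w,'w0.png');print(w['camera_matrix'],w['tool_from_camera'])
```

```text
mA [0.418 0.056 0.035]
mB [ 0.44  -0.03   0.035]
mC [ 0.428 -0.282  0.035]
d1 [ 0.439 -0.122  0.03 ]
d2 [ 0.429 -0.201  0.03 ]
d3 [ 0.437 -0.364  0.03 ]
s1 [0.425 0.318 0.026]
s2 [0.497 0.319 0.026]
s3 [0.571 0.324 0.026]
lever [0.404 0.204 0.05 ]
block [0.43 0.2  0.01]
level [0.359 0.384 0.   ]
tape [0.551 0.022 0.   ]
[[273.837   0.    255.226]
 [  0.    273.837 190.468]
 [  0.      0.      1.   ]] [[-0.001 -0.947 -0.32   0.082]
 [ 1.    -0.001 -0.     0.001]
 [ 0.    -0.32   0.947 -0.143]
 [ 0.     0.     0.     1.   ]]
```

```bash
cat >> h.py <<'E'
from scipy.spatial.transform import Rotation as Ro
def R_(yaw): return Ro.from_euler('xyz',[180,0,yaw],degrees=True)
def plan(p0,yaw0,wps):
    """each wp (x,y,z,yaw deg) as one call from the preceding one"""
    for w in wps:
        A=R_(yaw0);d=A.inv().apply(np.array(w[:3])-p0)*1000
        rv=(A.inv()*R_(w[3])).as_rotvec()
        print(np.round(w,4).tolist(),'->',np.round(d,1).tolist(),np.round(rv,4).tolist())
        p0=np.array(w[:3]);yaw0=w[3]
def tcp():
    s=r.sense();return s['ee_pos'],s['ee_rot'][2]
def wray(w,p,rot,u,v,z):
    T=np.array(w['tool_from_camera']);K=np.array(w['camera_matrix'])
    A=Ro.from_euler('xyz',rot,degrees=True).as_matrix()
    o=p+A@T[:3,3];d=A@T[:3,:3]@np.linalg.inv(K)@[u,v,1]
    return o+d*(z-o[2])/d[2]
def wproj(w,p,rot,P):
    T=np.array(w['tool_from_camera']);K=np.array(w['camera_matrix'])
    A=Ro.from_euler('xyz',rot,degrees=True).as_matrix()
    q=K@(T[:3,:3].T@(A.T@(np.array(P)-p)-T[:3,3]));return q[:2]/q[2]
E
python3 - <<'E'
from h import *
p,y=tcp();plan(p,y,[(.49,.30,.23,180),(.47,-.15,.25,180)])
E
```

```text
[0.49, 0.3, 0.23, 180.0] -> [-380.4, -194.4, 1.3] [0.0, 0.0, -0.2978]
[0.47, -0.15, 0.25, 180.0] -> [20.0, -450.0, -20.0] [0.0, 0.0, 0.0]
```

Call:
move_arm:
  moves:
    - [[-380,-194,1,0,0,-0.298,1],[-380,-194,1,0,0,-0.298,1],[-380,-194,1,0,0,-0.298,1],[-380,-194,1,0,0,-0.298,1],[-380,-194,1,0,0,-0.298,1],[-380,-194,1,0,0,-0.298,1],[-380,-194,1,0,0,-0.298,1],[-380,-194,1,0,0,-0.298,1],[-380,-194,1,0,0,-0.298,1],[-380,-194,1,0,0,-0.298,1],[-380,-194,1,0,0,-0.298,1],[-380,-194,1,0,0,-0.298,1]]

```text
clock: 2.4
ee_pos: [0.4893, 0.3011, 0.2304]
ee_rot: [180.0, 0.0, -179.9]
force: [0.1, -0.3, 0.6]
gripper_width: 0.0855
grasp_force: 0.0
```

Run:
```python
from h import *
s=r.sense();w=cams.camera('wrist');save(w,'w1.png',k=1.5);cv2.imwrite('w1.png',w['pixels'][:,:,::-1])
print(s['ee_pos'],s['ee_rot'],s['clock'])
for l in ['socket_1','lock_tip','level']:
  for d in cams.search_frame('wrist',l):
    u,v=d['location'][1]*512,d['location'][0]*384
    print(l,round(u),round(v),round(d['conf'],2),wray(w,s['ee_pos'],s['ee_rot'],u,v,.026))
```

```text
[0.48930512 0.30109113 0.23040058] [ 1.79991301e+02  6.82850845e-03 -1.79929689e+02] 2.4
socket_1 267 146 0.58 [0.4657181  0.31620665 0.026     ]
lock_tip 161 96 0.94 [0.40561613 0.18770219 0.026     ]
level 315 58 0.62 [0.36387494 0.37014425 0.026     ]
```

View pics/w1.png

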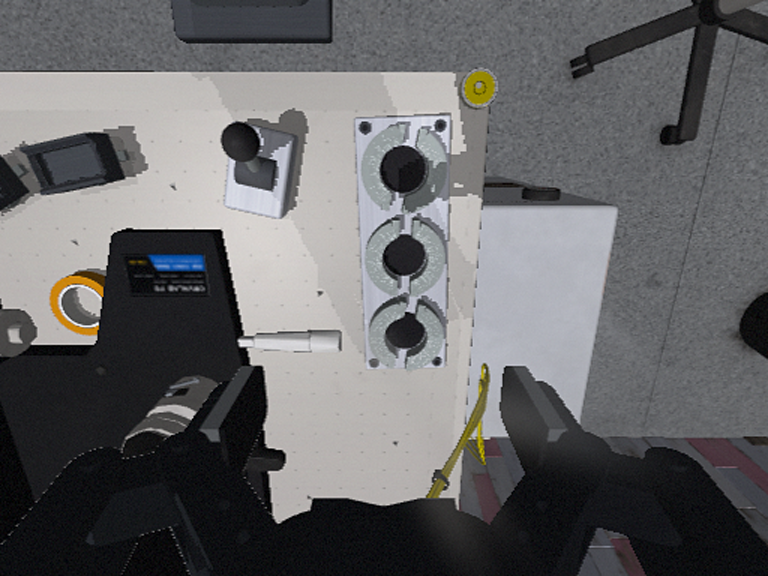

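Call:
move_arm:
  moves:
    - [[20,-450,-20,0,0,0,1],[20,-450,-20,0,0,0,1],[20,-450,-20,0,0,0,1],[20,-450,-20,0,0,0,1],[20,-450,-20,0,0,0,1],[20,-450,-20,0,0,0,1],[20,-450,-20,0,0,0,1],[20,-450,-20,0,0,0,1],[20,-450,-20,0,0,0,1],[20,-450,-20,0,0,0,1],[20,-450,-20,0,0,0,1],[20,-450,-20,0,0,0,1]]

```text
clock: 4.1
ee_pos: [0.4699, -0.1486, 0.2503]
ee_rot: [180.0, 0.0, -179.9]
force: [-0.5, -0.7, 0.1]
gripper_width: 0.0855
grasp_force: 0.0
```

Run:
```python
from h import *
s=r.sense();w=cams.camera('wrist');save(w,'w2.png',k=1.5);cv2.imwrite('w2.png',w['pixels'][:,:,::-1])
print(s['ee_pos'],s['ee_rot'],s['clock'])
for l in ['module_1_c','mount_1_c']:
  for d in cams.search_frame('wrist',l):
    u,v=d['location'][1]*512,d['location'][0]*384
    print(l,round(u),round(v),round(d['conf'],2),wray(w,s['ee_pos'],s['ee_rot'],u,v,.03))
```

```text
[ 0.46993334 -0.14857615  0.25031394] [ 1.79993064e+02  1.46328656e-03 -1.79905698e+02] 4.1
module_1_c 209 131 0.9 [ 0.42947705 -0.20834084  0.03      ]
mount_1_c 148 131 0.75 [ 0.42877341 -0.2879833   0.03      ]
mount_1_c 94 136 0.65 [ 0.43519407 -0.35962995  0.03      ]
```

View pics/w2.png

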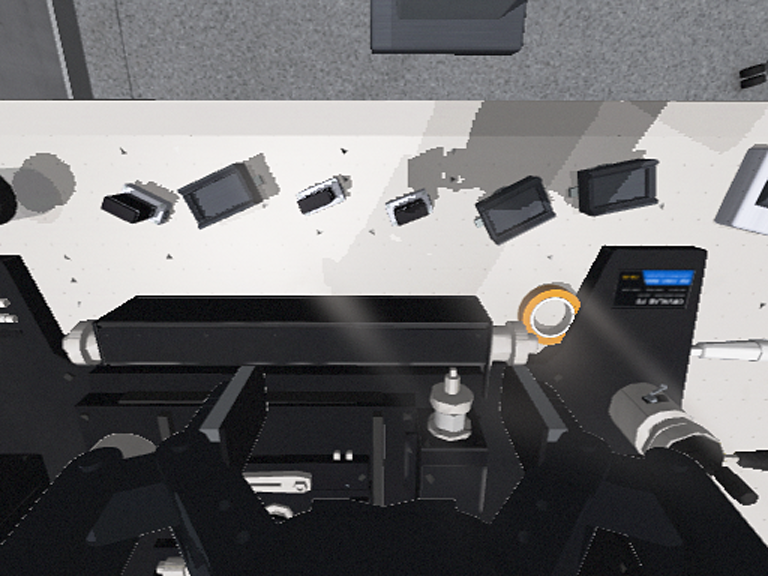

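The socket picture shows bores at about (403,168), (403,256) and (404,331) in the enlarged view, with the lever ball at (240,141). The parts picture shows mounts at (616,186), (515,210) and (222,197), and modules at (319,195), (409,208) and (122,207). All the modules are black, and the red look-alike is out of frame. I'll fit the poses by silhouette.

```bash
cat >> h.py <<'E'
from scipy.optimize import minimize
def box(lx,ly,z0,z1): return np.array([[sx*lx/2,sy*ly/2,z] for sx in(1,-1) for sy in(1,-1) for z in(z0,z1)])
MOUNT=[box(.037,.054,.014,.043)]; PLATE=[box(.012,.028,.016,.048)]
def fit(im,w,p,rot,parts,x0,thr=75,z=0):
    g=cv2.GaussianBlur(im.max(2),(3,3),0); K=4
    def hull(q):
        m=None; c,s=np.cos(q[2]),np.sin(q[2]); out=[]
        for P in parts:
            W=np.c_[q[0]+c*P[:,0]-s*P[:,1],q[1]+s*P[:,0]+c*P[:,1],P[:,2]+z]
            out.append(np.array([wproj(w,p,rot,a) for a in W]))
        return out
    c0=np.concatenate(hull(x0)).mean(0); lo=(c0-45).astype(int).clip(0)
    sub=g[lo[1]:lo[1]+90,lo[0]:lo[0]+90]
    big=cv2.resize(sub,None,fx=K,fy=K,interpolation=cv2.INTER_LINEAR)
    m0=(big<thr).astype(np.uint8)
    n,l,st,ce=cv2.connectedComponentsWithStats(m0)
    cc=((c0-lo)*K); i=max((i for i in range(1,n) if st[i,4]>300),key=lambda i:-np.linalg.norm(ce[i]-cc))
    m0=(l==i).astype(np.uint8)
    def mask(q):
        m=np.zeros_like(m0)
        for h in hull(q):
            h=((h-lo+.5)*K-.5); cv2.fillConvexPoly(m,cv2.convexHull((h*16).round().astype(np.int32)),1,shift=4)
        return m
    f=lambda q:(mask(q)!=m0).sum()/m0.sum()
    best=None
    for dy in (-.3,0,.3):
        o=minimize(f,[x0[0],x0[1],x0[2]+dy],method='Nelder-Mead',options=dict(initial_simplex=np.array([x0[0],x0[1],x0[2]+dy])+np.array([[0,0,0],[.006,0,0],[0,.006,0],[0,0,.15]]),xatol=1e-5,fatol=1e-4))
        if best is None or o.fun<best.fun: best=o
    return best.x,best.fun,m0.sum()/K/K
E
cat > a.py <<'E'
from h import *
np.set_printoptions(precision=4,suppress=True)
im=cv2.imread('w2.png');w=cams.camera('wrist');p=np.array([.46993,-.14858,.2503]);rot=[179.993,0,-179.906]
for n,u,v,M,z in [('mA',616,186,MOUNT,.03),('mB',515,210,MOUNT,.03),('mC',222,197,MOUNT,.03),('d1',409,208,PLATE,.03),('d2',319,195,PLATE,.03),('d3',122,207,PLATE,.03)]:
    a=wray(w,p,rot,u/1.5,v/1.5,z)
    for t in (60,85): print(n,a[:2],*fit(im,w,p,rot,M,[a[0],a[1],0.2],t))
im=cv2.imread('w1.png');p=np.array([.4893,.30109,.2304]);rot=[179.99,0,-179.93]
for u,v in [(403,168),(403,256),(405,331)]:
    u,v=u/1.5,v/1.5
    g=im.max(2);m=(g<60).astype(np.uint8);n,l,st,ce=cv2.connectedComponentsWithStats(m)
    i=l[int(v),int(u)];c=wray(w,p,rot,*ce[i],.026);print('sock',c,st[i])
    for R in (.025,.029):
        pr=[g[tuple(np.round(wproj(w,p,rot,c+[R*np.cos(t),R*np.sin(t),0])).astype(int)[::-1])] for t in np.radians(np.arange(-40,41,5))]
        pr2=[g[tuple(np.round(wproj(w,p,rot,c-[R*np.cos(t),R*np.sin(t),0])).astype(int)[::-1])] for t in np.radians(np.arange(-40,41,5))]
        print(np.array(pr),np.array(pr2))
E
python3 a.py
```

```text
mA [0.42   0.0531] [0.4206 0.0468 0.1307] 1.4471774907096089 706.375
mA [0.42   0.0531] [0.4201 0.0519 0.1499] 0.3536958740341158 1286.0625
mB [ 0.4407 -0.032 ] [ 0.4276 -0.038  -0.1841] 1.7356497241460265 532.4375
mB [ 0.4407 -0.032 ] [ 0.4392 -0.0348  0.4536] 0.4815794218402548 1039.9375
mC [ 0.4297 -0.2885] [ 0.4374 -0.2843  0.2321] 17.005372217958556 81.4375
mC [ 0.4297 -0.2885] [ 0.4288 -0.2876  0.3826] 1.763590391908976 543.8125
d1 [ 0.439  -0.1254] [ 0.4403 -0.125   0.2985] 0.433606806441811 205.6875
d1 [ 0.439  -0.1254] [ 0.4406 -0.1245  0.4066] 0.22069857697283313 241.5625
d2 [ 0.4279 -0.2039] [ 0.4251 -0.1915  0.7007] 6.115916955017301 36.125
d2 [ 0.4279 -0.2039] [ 0.4304 -0.2047  0.4998] 0.2950572634116938 207.375
d3 [ 0.4384 -0.3773] [ 0.4379 -0.3692 -0.2909] 0.21228203184230476 412.1875
d3 [ 0.4384 -0.3773] [ 0.438  -0.3693 -0.3498] 0.12274220032840723 456.75
sock [0.4248 0.3174 0.026 ] [254  97  30  34 749]
[162 159 157 153 111 140 210 207 184  87  92  93  94  93  90  95  91] [168 180 172 163 219 222 163 140 112 164 152 162 154 186 154 154 157]
[166 165 162 151  90 203 202 208 111  83  89  92  89  92  92  95  96] [176 173 180 150 215 222 226 137 174 163 161 160 158 158 159 159 157]
sock [0.4981 0.3195 0.026 ] [255 157  28  30 598]
[201 160 163 196 156 146 102 138 198 190 178 177 179 178 177 155 184] [155 155 167 167 161 131 188 201 139 114 136 153 154 165 155 192 155]
[179 170 175 180 155 155 158 197 195 185 140 167 157 151 153 153 187] [157 159 189 156 157 114 198 203 142 114 154 159 167 160 162 161 159]
sock [0.5702 0.3222 0.026 ] [257 208  26  28 436]
[110 109 142 148 101 148 198 204 148  68  96 152  78 143 146 146 149] [150 150 156  98  84 205 198 199 158 161 157 155 156 155 153 155 169]
[154 172 160 165 190 207 199 203  70 174 169 186 164 164 184 162 186] [161 112 160 142  72 201 199 140 158 165 166  77 162 160 160 161 159]
```

Run:
```python
from h import *
np.set_printoptions(precision=4,suppress=True)
im=cv2.imread('w2.png');w=cams.camera('wrist');p=np.array([.46993,-.14858,.2503]);rot=[179.993,0,-179.906]
for n,u,v,M,z in [('mA',616,186,MOUNT,.03),('mB',515,210,MOUNT,.03),('mC',222,197,MOUNT,.03),('d1',409,208,PLATE,.03),('d2',319,195,PLATE,.03),('d3',122,207,PLATE,.03)]:
    a=wray(w,p,rot,u/1.5,v/1.5,z)
    for t in (90,100,110,120): print(n,t,*fit(im,w,p,rot,M,[a[0],a[1],0.3 if n!='d3' else -.3],t))
```

```text
mA 90 [0.4201 0.0519 0.1635] 0.31477294139815337 1326.75
mA 100 [0.4201 0.0521 0.1722] 0.11022934687723196 1575.125
mA 110 [0.42   0.0521 0.1802] 0.06759481151812545 1643.0625
mA 120 [0.4199 0.0516 0.1889] 0.06550491839516634 1696.4375
mB 90 [ 0.4396 -0.0347  0.474 ] 0.4148411515082005 1089.875
mB 100 [ 0.4394 -0.0344  0.4625] 0.13654988260209014 1357.5625
mB 110 [ 0.4391 -0.034   0.4813] 0.060318275154004106 1461.0
mB 120 [ 0.4391 -0.0339  0.49  ] 0.04431252874043727 1495.0625
mC 90 [ 0.4288 -0.2883  0.3978] 1.4220543806646526 620.625
mC 100 [ 0.4284 -0.2874  0.4019] 0.9946936406599785 753.8125
mC 110 [ 0.428  -0.2881  0.3834] 0.22060612203527266 1233.25
mC 120 [ 0.4283 -0.2881  0.4034] 0.091527884920815 1377.3125
d1 90 [ 0.4403 -0.1248  0.3799] 0.1958449455282493 246.6875
d1 100 [ 0.441  -0.1248  0.3797] 0.14886888834833373 256.9375
d1 110 [ 0.4403 -0.1245  0.3496] 0.1030373831775701 267.5
d1 120 [ 0.4403 -0.1246  0.3506] 0.06856111862877763 277.125
d2 90 [ 0.4306 -0.2051  0.5001] 0.2615700058582308 213.375
d2 100 [ 0.4306 -0.2053  0.4715] 0.20868113522537562 224.625
d2 110 [ 0.4306 -0.2053  0.4722] 0.1630752859803139 234.9375
d2 120 [ 0.4305 -0.205   0.443 ] 0.12234450985410801 244.1875
d3 90 [ 0.438  -0.3693 -0.3508] 0.1109613051098827 463.5625
d3 100 [ 0.4381 -0.3691 -0.371 ] 0.08981250819457191 476.6875
d3 110 [ 0.4381 -0.3691 -0.3922] 0.07412140575079872 489.0625
d3 120 [ 0.4382 -0.369  -0.4516] 0.05836963285625389 502.1875
```

```bash
cat >> h.py <<'E'
def planS(p0,yaw0,wps):
    "all wps relative to one call start"
    A=R_(yaw0)
    for w in wps:
        d=A.inv().apply(np.array(w[:3])-p0)*1000
        print(np.round(w,4).tolist(),'=>',np.round(d,1).tolist(),np.round((A.inv()*R_(w[3])).as_rotvec()[2],4))
def look(things,thr=120,name=None,k=1.5):
    s=r.sense();w=cams.camera('wrist');p,rot=s['ee_pos'],s['ee_rot']
    print(s['clock'],p,rot)
    im=w['pixels'][:,:,::-1]
    if name: cv2.imwrite(name,im)
    for n,M,x0,z in things:
        for t in (thr-15,thr): 
            try: q,f,a=fit(im,w,p,rot,M,x0,t,z);print(n,t,np.round(q,4),round(np.degrees(q[2]),1),round(f,3),a)
            except Exception as e: print(n,e)
    return s,w,im
E
python3 - <<'E'
from h import *
p,y=tcp();plan(p,y,[(.4403,-.1246,.15,110)])
E
```

```text
[0.4403, -0.1246, 0.15, 110.0] -> [29.5, 24.7, 100.3] [-0.0, -0.0, 1.2222]
```

Call:
move_arm:
  moves:
    - [[29.5,24.7,100,0,0,1.222,0],[29.5,24.7,100,0,0,1.222,0],[29.5,24.7,100,0,0,1.222,0],[29.5,24.7,100,0,0,1.222,0],[29.5,24.7,100,0,0,1.222,0],[29.5,24.7,100,0,0,1.222,0],[29.5,24.7,100,0,0,1.222,0],[29.5,24.7,100,0,0,1.222,0],[29.5,24.7,100,0,0,1.222,0],[29.5,24.7,100,0,0,1.222,0]]

```text
clock: 5.6
ee_pos: [0.4403, -0.1248, 0.1503]
ee_rot: [180.0, -0.0, 110.1]
force: [0.0, -0.5, -0.9]
gripper_width: 0.0426
grasp_force: 0.0
```

Run:
```python
from h import *
s,w,im=look([('d1',PLATE,[.4403,-.1246,.35],0),('mB',MOUNT,[.439,-.034,.48],0)],name='w3.png')
save(w,'w3.png',k=1.5)
p,y=tcp();planS(p,y,[(.4403,-.1246,.017,110),(.4403,-.1246,.2,110)])
```

```text
5.6 [ 0.44031815 -0.1247526   0.15027695] [ 1.79995746e+02 -2.81886057e-03  1.10067233e+02]
d1 105 [ 0.4405 -0.1246  0.3566] 20.4 0.141 407.375
d1 120 [ 0.4404 -0.1245  0.3805] 21.8 0.095 427.3125
mB 105 [ 0.4396 -0.0336  0.4863] 27.9 0.049 2838.4375
mB 120 [ 0.4393 -0.0333  0.4987] 28.6 0.027 2949.625
[0.4403, -0.1246, 0.017, 110.0] => [0.1, 0.0, 133.3] 0.0008
[0.4403, -0.1246, 0.2, 110.0] => [0.1, 0.0, -49.7] 0.0008
```

View pics/w3.png

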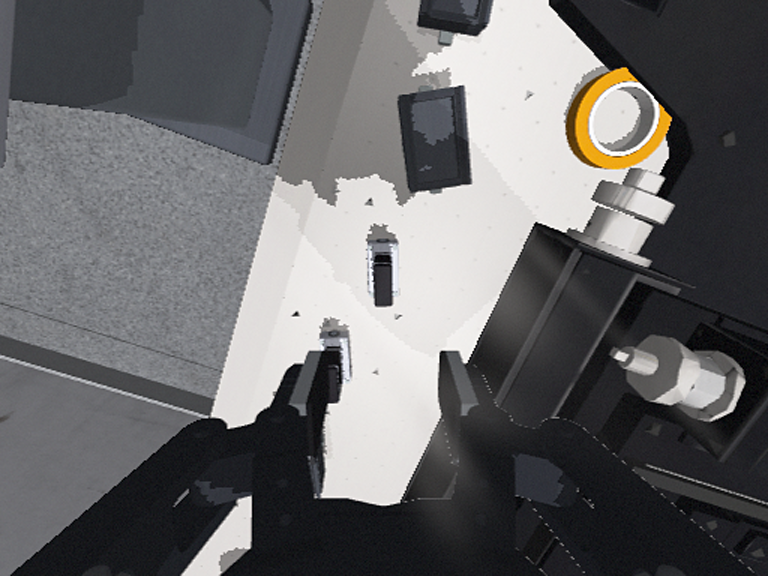

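The picture shows module d1 at (383,270) between the fingers' line and mount B at (435,140). Both agree with the fits to within 1 mm.

Call:
move_arm:
  moves:
    - [[0,0,40,0,0,0,0],[0,0,80,0,0,0,0],[0,0,110,0,0,0,0],[0,0,125,0,0,0,0],[0,0,133,0,0,0,0],[0,0,133,0,0,0,0],[0,0,133,0,0,0,-1],[0,0,133,0,0,0,-1],[0,0,133,0,0,0,-1],[0,0,133,0,0,0,-1],[0,0,133,0,0,0,-1],[0,0,120,0,0,0,-1],[0,0,80,0,0,0,-1],[0,0,40,0,0,0,-1],[0,0,10,0,0,0,-1],[0,0,10,0,0,0,-1]]
  grip_force: 40

```text
clock: 7.65
ee_pos: [0.4409, -0.125, 0.1426]
ee_rot: [179.8, 0.2, 110.0]
force: [-0.3, -0.1, -1.9]
gripper_width: 0.0112
grasp_force: 42.4
```

Run:
```python
from h import *
p,y=tcp();q=(.4394,-.0334)
planS(p,y,[(*q,.14,118.2),(*q,.085,118.2),(*q,.047,118.2)])
```

```text
[0.4394, -0.0334, 0.14, 118.2] => [86.6, 29.9, 2.6] -0.1432
[0.4394, -0.0334, 0.085, 118.2] => [86.6, 29.9, 57.6] -0.1432
[0.4394, -0.0334, 0.047, 118.2] => [86.6, 29.9, 95.6] -0.1432
```

Call:
move_arm:
  moves:
    - [[30,10,0,0,0,-0.07,-1],[60,20,0,0,0,-0.143,-1],[86.5,30,2,0,0,-0.143,-1],[86.5,30,2,0,0,-0.143,-1],[86.5,30,30,0,0,-0.143,-1],[86.5,30,58,0,0,-0.143,-1],[86.5,30,70,0,0,-0.143,-1],[86.5,30,76,0,0,-0.143,-1],[86.5,30,82,0,0,-0.143,-1],[86.5,30,88,0,0,-0.143,-1],[86.5,30,93,0,0,-0.143,-1],[86.5,30,95,0,0,-0.143,-1],[86.5,30,95,0,0,-0.143,-1]]

```text
clock: 9.28
ee_pos: [0.4393, -0.0333, 0.0474]
ee_rot: [179.9, 0.1, 118.2]
force: [-8.2, 0.2, 43.5]
gripper_width: 0.0115
grasp_force: 49.4
```

Call:
move_arm:
  moves:
    - [[0,0,-1,0,0,0,0],[0,0,-1,0,0,0,0],[0,0,-1,0,0,0,0],[0,0,-30,0,0,0,0],[0,0,-70,0,0,0,0],[0,0,-110,0,0,0,0],[-60,0,-120,0,0,0,0],[-60,0,-120,0,0,0,0],[-60,0,-120,0,0,0,0]]

```text
clock: 10.4
ee_pos: [0.4667, -0.0859, 0.1647]
ee_rot: [-180.0, -0.1, 118.1]
force: [-0.4, 0.2, -0.4]
gripper_width: 0.0423
grasp_force: 0.0
```

Run:
```python
from h import *
s,w,im=look([('d1',PLATE,[.4394,-.0334,.49],.03),('mB',MOUNT,[.4394,-.0334,.49],0)],name='w4.png')
save(w,'w4.png',(0,280,130,400),2)
p,y=tcp();plan(p,y,[(.4305,-.205,.15,115.5),(.4305,-.205,.017,115.5)])
```

```text
10.4 [ 0.46666124 -0.0859422   0.16473192] [-1.79951755e+02 -6.64334710e-02  1.18146188e+02]
d1 105 [ 0.4414 -0.0359  0.4947] 28.3 0.707 1715.8125
d1 120 [ 0.4413 -0.0362  0.4882] 28.0 0.724 1873.6875
mB 105 [ 0.4399 -0.0327  0.4939] 28.3 0.357 1715.8125
mB 120 [ 0.4403 -0.032   0.513 ] 29.4 0.285 1873.6875
[0.4305, -0.205, 0.15, 115.5] -> [-88.2, -88.2, 14.7] [0.0, -0.0, 0.0469]
[0.4305, -0.205, 0.017, 115.5] -> [0.0, -0.0, 133.0] [0.0, 0.0, 0.0]
```

View pics/w4.png

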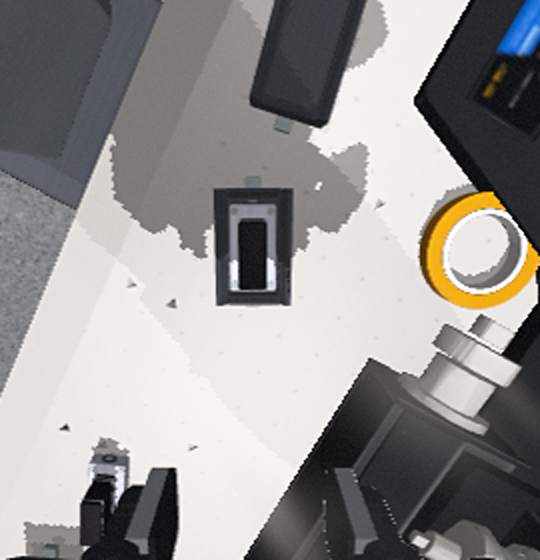

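Module 1 is seated: its silver foot is recessed in the cradle at (254,250) of the crop. On to d2.

Call:
move_arm:
  moves:
    - [[-44,-44,7,0,0,0.047,0],[-88,-88,15,0,0,0.047,0],[-88,-88,15,0,0,0.047,0],[-88,-88,15,0,0,0.047,0],[-88,-88,15,0,0,0.047,0]]

```text
clock: 11.08
ee_pos: [0.4315, -0.2038, 0.1503]
ee_rot: [-180.0, -0.0, 115.6]
force: [-0.3, 0.8, -0.6]
gripper_width: 0.0428
grasp_force: 0.0
```

Run:
```python
from h import *
s,w,im=look([('d2',PLATE,[.4305,-.205,.45],0)],name='w5.png')
p,y=tcp();planS(p,y,[(.4305,-.205,.017,115.5),(.46,-.35,.17,113)])
```

```text
11.075 [ 0.4315348  -0.20381296  0.15031795] [-1.79999624e+02 -2.07360581e-02  1.15606402e+02]
d2 105 [ 0.4307 -0.2056  0.3983] 22.8 0.148 407.375
d2 120 [ 0.4306 -0.2053  0.4136] 23.7 0.092 428.3125
[0.4305, -0.205, 0.017, 115.5] => [-0.5, -1.5, 133.3] 0.0021
[0.46, -0.35, 0.17, 113.0] => [-144.0, -37.6, -19.7] 0.0457
```

Call:
move_arm:
  moves:
    - [[0,0,40,0,0,0.03,0],[0,0,80,0,0,0.03,0],[0,0,110,0,0,0.03,0],[0,0,125,0,0,0.03,0],[0,0,133,0,0,0.03,0],[0,0,133,0,0,0.03,0],[0,0,133,0,0,0.03,-1],[0,0,133,0,0,0.03,-1],[0,0,133,0,0,0.03,-1],[0,0,133,0,0,0.03,-1],[0,0,133,0,0,0.03,-1],[0,0,120,0,0,0.03,-1],[0,0,80,0,0,0.03,-1],[0,0,40,0,0,0.03,-1],[-60,-15,0,0,0,0.03,-1],[-120,-30,-20,0,0,0.03,-1],[-144,-38,-20,0,0,0.03,-1],[-144,-38,-20,0,0,0.03,-1],[-144,-38,-20,0,0,0.03,-1]]

```text
clock: 13.5
ee_pos: [0.4584, -0.3508, 0.1704]
ee_rot: [-180.0, -0.1, 113.8]
force: [1.0, 0.1, -0.1]
gripper_width: 0.0117
grasp_force: 43.3
```

Run:
```python
from h import *
s,w,im=look([('mC',MOUNT,[.4284,-.288,.40],0)],name='w6.png')
print(s['gripper_width'])
p,y=tcp();q=(.4284,-.288)
planS(p,y,[(*q,.14,112.9),(*q,.047,112.9)])
```

```text
13.5 [ 0.45843804 -0.35075827  0.17035426] [-1.79987170e+02 -6.03622414e-02  1.13767663e+02]
mC 105 [ 0.428  -0.2887  0.4046] 23.2 0.034 2249.125
mC 120 [ 0.4276 -0.2886  0.4063] 23.3 0.041 2334.5625
0.011702322115366716
[0.4284, -0.288, 0.14, 112.9] => [69.3, -2.4, 30.3] 0.0157
[0.4284, -0.288, 0.047, 112.9] => [69.3, -2.4, 123.3] 0.0157
```

Call:
move_arm:
  moves:
    - [[35,-1.5,15,0,0,0.01,-1],[69,-3,30,0,0,0.01,-1],[69,-3,30,0,0,0.01,-1],[69,-3,60,0,0,0.01,-1],[69,-3,85,0,0,0.01,-1],[69,-3,98,0,0,0.01,-1],[69,-3,104,0,0,0.01,-1],[69,-3,110,0,0,0.01,-1],[69,-3,116,0,0,0.01,-1],[69,-3,121,0,0,0.01,-1],[69,-3,123,0,0,0.01,-1],[69,-3,123,0,0,0.01,-1]]

```text
clock: 15.05
ee_pos: [0.4285, -0.2898, 0.0479]
ee_rot: [180.0, 0.0, 113.2]
force: [-1.2, 0.9, 7.7]
gripper_width: 0.0114
grasp_force: 44.6
```

Call:
move_arm:
  moves:
    - [[0,0,-1,0,0,0,0],[0,0,-1,0,0,0,0],[0,0,-1,0,0,0,0],[0,0,-30,0,0,0,0],[0,0,-70,0,0,0,0],[0,0,-102,0,0,0,0],[-40,-10,-102,0,0,0.4,0],[-77,-22,-102,0,0,0.8,0],[-77,-22,-102,0,0,0.8,0],[-77,-22,-102,0,0,0.8,0],[-77,-22,-102,0,0,0.8,0],[-77,-22,-102,0,0,0.8,0]]

```text
clock: 16.55
ee_pos: [0.4385, -0.369, 0.1491]
ee_rot: [-180.0, -0.0, 67.4]
force: [0.5, -0.5, 0.2]
gripper_width: 0.0426
grasp_force: 0.0
```

Run:
```python
from h import *
s,w,im=look([('d3',PLATE,[.438,-.369,-.42],0)],name='w7.png')
save(w,'w7.png')
p,y=tcp();planS(p,y,[(.438,-.369,.15,y),(.438,-.369,.017,66),(.438,-.369,.22,66)])
```

```text
16.55 [ 0.43846441 -0.36903781  0.14912215] [-1.79986913e+02 -1.08085873e-02  6.73957471e+01]
d3 105 [ 0.4382 -0.3694 -0.4548] -26.1 0.126 419.0625
d3 120 [ 0.4382 -0.3691 -0.476 ] -27.3 0.07 442.875
[0.438, -0.369, 0.15, 67.44] => [-0.1, -0.5, -0.8] 0.0
[0.438, -0.369, 0.017, 66.0] => [-0.1, -0.5, 132.2] 0.0251
[0.438, -0.369, 0.22, 66.0] => [-0.1, -0.5, -70.8] 0.0251
```

View pics/w7.png

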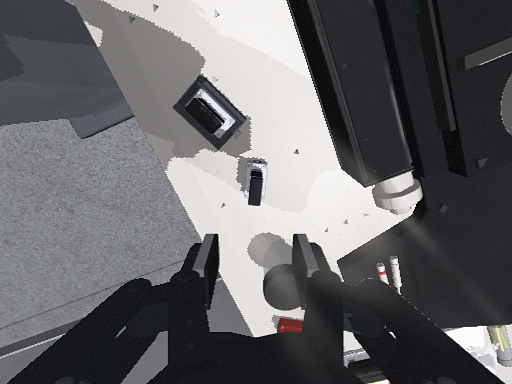

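Module d2 is seated in mount C at (210,112), d3 is at (256,180), and the can is at (280,285), clear of the fingers. Next I grip d3.

Call:
move_arm:
  moves:
    - [[0,0,40,0,0,0.068,0],[0,0,80,0,0,0.068,0],[0,0,110,0,0,0.068,0],[0,0,125,0,0,0.068,0],[0,0,132,0,0,0.068,0],[0,0,132,0,0,0.068,0],[0,0,132,0,0,0.068,-1],[0,0,132,0,0,0.068,-1],[0,0,132,0,0,0.068,-1],[0,0,132,0,0,0.068,-1],[0,0,132,0,0,0.068,-1],[0,0,120,0,0,0.068,-1],[0,0,80,0,0,0.068,-1],[0,0,40,0,0,0.068,-1],[0,0,0,0,0,0.068,-1],[0,0,-40,0,0,0.068,-1],[0,0,-40,0,0,0.068,-1]]

```text
clock: 18.73
ee_pos: [0.4391, -0.3697, 0.1928]
ee_rot: [179.7, 0.1, 63.5]
force: [-0.4, -0.3, -2.1]
gripper_width: 0.0108
grasp_force: 41.3
```

Run:
```python
from h import *
p,y=tcp();plan(p,y,[(.465,-.05,.185,100.6)])
```

```text
[0.465, -0.05, 0.185, 100.6] -> [297.6, -119.6, 7.8] [-0.0, 0.0, -0.6479]
```

Call:
move_arm:
  moves:
    - [[50,-20,1,0,0,-0.1,-1],[100,-40,3,0,0,-0.22,-1],[150,-60,4,0,0,-0.33,-1],[200,-80,6,0,0,-0.45,-1],[250,-100,7,0,0,-0.55,-1],[298,-120,8,0,0,-0.648,-1],[298,-120,8,0,0,-0.648,-1],[298,-120,8,0,0,-0.648,-1]]

```text
clock: 19.73
ee_pos: [0.464, -0.0489, 0.181]
ee_rot: [-180.0, -0.0, 100.6]
force: [-0.6, -0.4, -1.0]
gripper_width: 0.0112
grasp_force: 41.3
```

Run:
```python
from h import *
s,w,im=look([('mA',MOUNT,[.42,.052,.185],0)],name='w8.png')
print(s['gripper_width'])
p,y=tcp();q=(.42,.052)
planS(p,y,[(*q,.15,100.6),(*q,.047,100.6)])
```

```text
19.725 [ 0.4640402  -0.04890384  0.18099269] [-1.79967697e+02 -1.14066923e-02  1.00603540e+02]
mA 105 [0.4207 0.0527 0.2023] 11.6 0.021 2460.8125
mA 120 [0.4203 0.0526 0.2024] 11.6 0.036 2571.6875
0.011161243759395966
[0.42, 0.052, 0.15, 100.6] => [107.8, -24.8, 31.0] -0.001
[0.42, 0.052, 0.047, 100.6] => [107.8, -24.8, 134.0] -0.001
```

Call:
move_arm:
  moves:
    - [[55,-12,15,0,0,-0.018,-1],[108.4,-24.2,31,0,0,-0.018,-1],[108.4,-24.2,31,0,0,-0.018,-1],[108.4,-24.2,60,0,0,-0.018,-1],[108.4,-24.2,90,0,0,-0.018,-1],[108.4,-24.2,106,0,0,-0.018,-1],[108.4,-24.2,106,0,0,-0.018,-1]]

```text
clock: 20.65
ee_pos: [0.4208, 0.052, 0.0746]
ee_rot: [-179.9, -0.0, 101.5]
force: [0.8, 0.2, -1.2]
gripper_width: 0.0113
grasp_force: 41.3
```

Reach is fine. I lower from z = 0.0746 to 0.047.

Call:
move_arm:
  moves:
    - [[0,0,8,0,0,0,-1],[0,0,14,0,0,0,-1],[0,0,19,0,0,0,-1],[0,0,24,0,0,0,-1],[0,0,27,0,0,0,-1],[0,0,27,0,0,0,-1],[0,0,27,0,0,0,-1]]

```text
clock: 21.52
ee_pos: [0.4205, 0.0533, 0.0483]
ee_rot: [180.0, -0.0, 101.6]
force: [0.2, 0.5, -0.6]
gripper_width: 0.0113
grasp_force: 41.3
```

Call:
move_arm:
  moves:
    - [[0,0,0,0,0,0,0],[0,0,0,0,0,0,0],[0,0,0,0,0,0,0],[0,0,-30,0,0,0,0],[0,0,-80,0,0,0,0],[0,0,-125,0,0,0,0],[-50,12,-132,0,0,0,0],[-105,24,-132,0,0,0,0],[-105,24,-132,0,0,0,0],[-105,24,-132,0,0,0,0]]

```text
clock: 22.78
ee_pos: [0.4646, -0.0445, 0.18]
ee_rot: [-179.9, -0.0, 101.6]
force: [-0.2, 0.4, -0.0]
gripper_width: 0.043
grasp_force: 0.0
```

Run:
```python
from h import *
LM=MOUNT+[box(.012,.028,.044,.078)]
s,w,im=look([('mA',LM,[.42,.052,.2],0)],name='w9.png')
save(w,'w9.png')
p,y=tcp();q=(.4205,.0527)
planS(p,y,[(*q,.15,101.6),(*q,.015,101.6)])
```

```text
22.775 [ 0.46459649 -0.04454477  0.17999274] [-1.79946918e+02 -3.80525221e-02  1.01587046e+02]
mA 105 [0.4205 0.0531 0.2032] 11.6 0.208 2077.4375
mA 120 [0.4201 0.053  0.2027] 11.6 0.189 2245.75
[0.4205, 0.0527, 0.15, 101.6] => [103.7, -23.6, 30.1] 0.0008
[0.4205, 0.0527, 0.015, 101.6] => [103.7, -23.6, 165.1] 0.0008
```

View pics/w9.png

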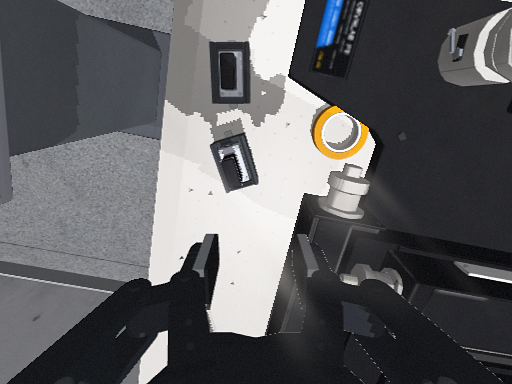

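All three modules are joined: mount A is at (231,70), mount B at (234,163), and mount C was seen earlier. Now I grip loaded mount A.

Call:
move_arm:
  moves:
    - [[50,-12,15,0,0,0,0.45],[103.7,-23.6,30,0,0,0,0.45],[103.7,-23.6,30,0,0,0,0.45],[103.7,-23.6,60,0,0,0,0.45],[103.7,-23.6,100,0,0,0,0.45],[103.7,-23.6,130,0,0,0,0.45],[103.7,-23.6,150,0,0,0,0.45],[103.7,-23.6,160,0,0,0,0.45],[103.7,-23.6,165,0,0,0,0.45],[103.7,-23.6,165,0,0,0,0.45],[103.7,-23.6,165,0,0,0,-1],[103.7,-23.6,165,0,0,0,-1],[103.7,-23.6,165,0,0,0,-1],[103.7,-23.6,165,0,0,0,-1],[103.7,-23.6,165,0,0,0,-1]]
  grip_force: 60

```text
clock: 24.7
ee_pos: [0.4213, 0.0521, 0.0161]
ee_rot: [179.9, 0.0, 101.6]
force: [-1.1, -0.1, 9.0]
gripper_width: 0.0364
grasp_force: 59.7
```

Run:
```python
from h import *
p,y=tcp();print(r.sense()['force'])
plan(p,y,[(p[0],p[1],.23,y),(.5702,.3222,.23,169)])
```

```text
[-1.12847905 -0.05490251  9.00747754]
[0.4213, 0.0521, 0.23, 101.6353] -> [0.0, 0.0, -213.9] [0.0, 0.0, 0.0]
[0.5702, 0.3222, 0.23, 169.0] -> [234.5, 200.3, 0.0] [0.0, 0.0, -1.1757]
```

Call:
move_arm:
  moves:
    - [[0,0,-30,0,0,0,-1],[0,0,-80,0,0,0,-1],[0,0,-140,0,0,0,-1],[0,0,-190,0,0,0,-1],[0,0,-214,0,0,0,-1],[30,25,-214,0,0,-0.17,-1],[60,50,-214,0,0,-0.34,-1],[90,75,-214,0,0,-0.51,-1],[120,100,-214,0,0,-0.68,-1],[150,130,-214,0,0,-0.85,-1],[180,155,-214,0,0,-1.0,-1],[210,180,-214,0,0,-1.1,-1],[234.5,200.3,-214,0,0,-1.176,-1],[234.5,200.3,-214,0,0,-1.176,-1],[234.5,200.3,-214,0,0,-1.176,-1],[234.5,200.3,-214,0,0,-1.176,-1]]

```text
clock: 26.7
ee_pos: [0.5698, 0.3214, 0.2295]
ee_rot: [-180.0, -0.0, 168.9]
force: [-0.7, -0.8, -2.7]
gripper_width: 0.0358
grasp_force: 61.8
```

```bash
cat > sock.py <<'E'
from h import *
s=r.sense();w=cams.camera('wrist');p,rot=s['ee_pos'],s['ee_rot'];print(s['clock'],p,rot,s['gripper_width'])
im=np.ascontiguousarray(w['pixels'][:,:,::-1]);cv2.imwrite('ws.png',im)
g=im.max(2)
# rectified patch at z=.026: 0.25 mm per px
out=[]
C=[(.4248,.3174),(.4981,.3195),(.5702,.3222)]
xs=np.arange(-36,36.1,.25)/1000
for c in C:
    X,Y=np.meshgrid(c[0]+xs,c[1]+xs)
    P=np.stack([X.ravel(),Y.ravel(),np.full(X.size,.026)],1)
    T=np.array(w['tool_from_camera']);K=np.array(w['camera_matrix']);A=Ro.from_euler('xyz',rot,degrees=True).as_matrix()
    q=((P-p)@A-T[:3,3])@T[:3,:3]@K.T;q=(q[:,:2]/q[:,2:]).astype(np.float32).reshape(*X.shape,2)
    o=cv2.remap(im,q[...,0],q[...,1],cv2.INTER_CUBIC)
    m=(o.max(2)<60).astype(np.uint8);n,l,st,ce=cv2.connectedComponentsWithStats(m)
    i=1+np.argmax([st[j,4]-(100*np.linalg.norm(ce[j]-144)) for j in range(1,n)]) if n>1 else 0
    cc=ce[i]
    (ex,ey),ax,_=cv2.fitEllipse(np.argwhere(l==i)[:,::-1].astype(np.float32)) if 0 else ((cc[0],cc[1]),(0,0),0)
    print(c,'bore',np.round([c[0]+(ex-144)*.00025,c[1]+(ey-144)*.00025],4),'wh mm',st[i,2]*.25,st[i,3]*.25)
    o=o[::-1].copy()  # y up
    out.append(o)
cv2.imwrite('pics/'+__import__('sys').argv[1],cv2.resize(np.hstack(out),(798,266)))
E
python3 sock.py s1.png
```

```text
26.7 [0.56978665 0.3213576  0.22954947] [-1.79995939e+02 -3.99459785e-03  1.68949972e+02] 0.035787674618726624
(0.4248, 0.3174) bore [0.4277 0.3182] wh mm 36.5 36.0
(0.4981, 0.3195) bore [0.4999 0.3204] wh mm 36.5 36.0
(0.5702, 0.3222) bore [0.5723 0.3223] wh mm 36.25 36.0
```

View pics/s1.png

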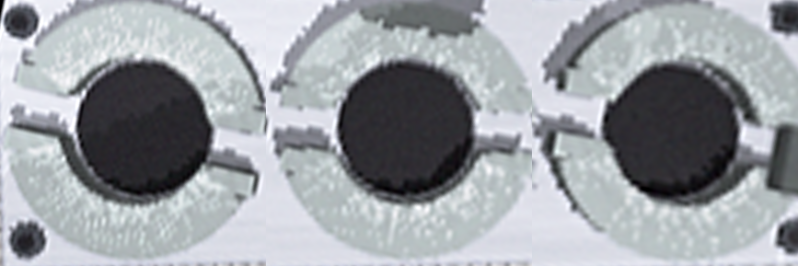

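The rectified views show the three rings with keyways tilting down to the right, at about -13°, -3° and -7°. I'll fit centre and angle from the ring colour.

```bash
cat > ringfit.py <<'E'
from h import *
def ringfit(im,w,p,rot,C):
    T=np.array(w['tool_from_camera']);K=np.array(w['camera_matrix']);A=Ro.from_euler('xyz',rot,degrees=True).as_matrix()
    f=cv2.GaussianBlur(im,(3,3),0).astype(np.float32);ch=f[...,1]-f[...,0]  # G-B
    xs=np.arange(-44,44.1,.5)/1000
    for i,c in enumerate(C):
        X,Y=np.meshgrid(c[0]+xs,c[1]+xs)
        P=np.stack([X.ravel(),Y.ravel(),np.full(X.size,.026)],1)
        q=((P-p)@A-T[:3,3])@T[:3,:3]@K.T;q=(q[:,:2]/q[:,2:]).astype(np.float32).reshape(*X.shape,2)
        o=cv2.remap(ch,q[...,0],q[...,1],cv2.INTER_LINEAR,borderValue=-99)
        best=(-9,)
        def score(a):
            x=X-a[0];y=Y-a[1];R=np.hypot(x,y);u=x*np.cos(a[2])+y*np.sin(a[2]);v=-x*np.sin(a[2])+y*np.cos(a[2])
            ring=1/(1+np.exp((R-.035)/.0004))*1/(1+np.exp((.0202-R)/.0004))/(1+np.exp((.0055-abs(v))/.0004))
            near=(R<.041)&(R>.012)
            return -np.corrcoef(ring[near],o[near].clip(-12,12))[0,1]
        for a0 in(-.25,-.1,.05,.2):
            m=minimize(score,[c[0],c[1],a0],method='Nelder-Mead',options=dict(initial_simplex=np.array([c[0],c[1],a0])+np.array([[0,0,0],[.003,0,0],[0,.003,0],[0,0,.1]])))
            if -m.fun>best[0]: best=(-m.fun,m.x)
        print(i+1,round(best[0],3),np.round(best[1],4),round(np.degrees(best[1][2]),1))
if __name__=='__main__':
    C=[(.4252,.3175),(.500,.320),(.574,.322)]
    w=cams.camera('wrist')
    ringfit(cv2.imread('w1.png'),w,np.array([.4893,.30109,.2304]),[179.99,0,-179.93],C)
    ringfit(cv2.imread('ws.png'),w,np.array([.56979,.32136,.22955]),[-179.996,0,168.95],C)
E
python3 ringfit.py
```

```text
1 0.706 [ 0.4249  0.318  -0.2015] -11.5
2 0.673 [ 0.4985  0.32   -0.0209] -1.2
3 0.565 [ 0.5709  0.322  -0.1636] -9.4
1 0.715 [ 0.4264  0.3185 -0.1936] -11.1
2 0.754 [ 0.5     0.3205 -0.0182] -1.0
3 0.646 [ 0.5735  0.3228 -0.1694] -9.7
```

Run:
```python
from h import *
p,y=tcp();q=(.576,.3223)
planS(p,y,[(*q,.045,170.4),(*q,.0345,170.4),(*q,.028,170.4)])
```

```text
[0.576, 0.3223, 0.045, 170.4] => [-5.8, 1.9, 184.7] -0.0252
[0.576, 0.3223, 0.0345, 170.4] => [-5.8, 1.9, 195.2] -0.0252
[0.576, 0.3223, 0.028, 170.4] => [-5.8, 1.9, 201.7] -0.0252
```

Call:
move_arm:
  moves:
    - [[-5.8,1.9,20,0,0,-0.025,-1],[-5.8,1.9,70,0,0,-0.025,-1],[-5.8,1.9,120,0,0,-0.025,-1],[-5.8,1.9,160,0,0,-0.025,-1],[-5.8,1.9,178,0,0,-0.025,-1],[-5.8,1.9,186,0,0,-0.025,-1],[-5.8,1.9,190,0,0,-0.025,-1],[-5.8,1.9,193,0,0,-0.025,-1],[-5.8,1.9,195,0,0,-0.025,-1],[-5.8,1.9,195,0,0,-0.025,-1]]

```text
clock: 28.05
ee_pos: [0.5763, 0.3229, 0.0347]
ee_rot: [180.0, 0.0, 170.4]
force: [-0.6, -0.5, -2.4]
gripper_width: 0.0357
grasp_force: 61.9
```

Call:
move_arm:
  moves:
    - [[0,0,1.5,0,0,0,-1],[0,0,3,0,0,0,-1],[0,0,4.5,0,0,0,-1],[0,0,6,0,0,0,-1],[0,0,6.7,0,0,0,-1],[0,0,6.7,0,0,0,-1]]

```text
clock: 28.8
ee_pos: [0.5761, 0.3229, 0.0282]
ee_rot: [180.0, 0.0, 170.4]
force: [-2.1, -2.9, 5.3]
gripper_width: 0.0358
grasp_force: 62.6
```

Home without resistance. I release it and go back to mount B.

Run:
```python
from h import *
p,y=tcp()
planS(p,y,[(.48,-.12,.18,118.2)])
```

```text
[0.48, -0.12, 0.18, 118.2] => [21.3, -452.7, -151.8] 0.9118
```

Call:
move_arm:
  moves:
    - [[0,0,0,0,0,0,0.45],[0,0,0,0,0,0,0.45],[0,0,0,0,0,0,0.45],[0,0,-30,0,0,0,0.45],[0,0,-80,0,0,0,0.45],[0,0,-140,0,0,0,0.45],[0,0,-200,0,0,0,0.45],[0,0,-200,0,0,0,0.45]]

```text
clock: 29.8
ee_pos: [0.5775, 0.3236, 0.2328]
ee_rot: [179.7, 0.4, 170.4]
force: [-0.2, -0.2, -0.9]
gripper_width: 0.0623
grasp_force: 0.0
```

Run:
```python
from h import *
s=r.sense();w=cams.camera('wrist');p=s['ee_pos'];rot=s['ee_rot']
u,v=wproj(w,p,rot,(.575,.3225,.05));save(w,'w10.png',(0,384,int(u)-130,int(u)+130),1.5)
planS(p,rot[2],[(.48,-.12,.19,118.2)])
```

```text
[0.48, -0.12, 0.19, 118.2] => [22.6, -453.6, 42.8] 0.9119
```

View pics/w10.png

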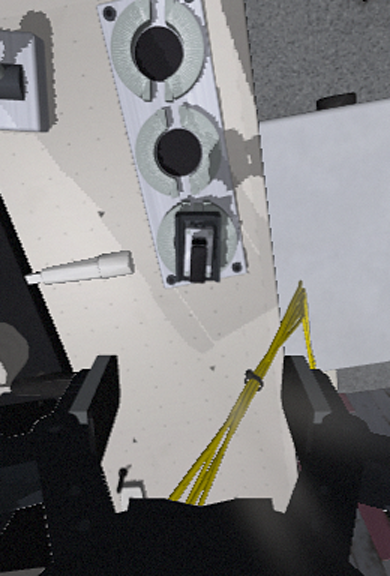

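Mount A with its module sits in the far socket at (198,245). Next is mount B.

Call:
move_arm:
  moves:
    - [[2,-50,0,0,0,0.1,0.45],[5,-110,0,0,0,0.25,0.45],[8,-170,0,0,0,0.4,0.45],[11,-230,0,0,0,0.55,0.45],[14,-290,10,0,0,0.7,0.45],[17,-350,20,0,0,0.8,0.45],[20,-410,30,0,0,0.88,0.45],[22.6,-453.6,43,0,0,0.912,0.45],[22.6,-453.6,43,0,0,0.912,0.45],[22.6,-453.6,43,0,0,0.912,0.45],[22.6,-453.6,43,0,0,0.912,0.45]]

```text
clock: 31.22
ee_pos: [0.4787, -0.1197, 0.1844]
ee_rot: [-180.0, -0.0, 118.3]
force: [0.1, -0.2, -0.3]
gripper_width: 0.0616
grasp_force: 0.0
```

Run:
```python
from h import *
LM=MOUNT+[box(.012,.028,.044,.078)]
s,w,im=look([('mB',LM,[.4394,-.0334,.49],0)],name='w11.png',thr=120)
p,y=tcp();q=(.4396,-.0334)
planS(p,y,[(*q,.14,118.2),(*q,.015,118.2)])
```

```text
31.225 [ 0.47869558 -0.11970079  0.18440731] [-1.79994980e+02 -2.11592043e-02  1.18278748e+02]
mB 105 [ 0.4403 -0.0332  0.4923] 28.2 0.77 1295.4375
mB 120 [ 0.4402 -0.033   0.5063] 29.0 0.671 1423.5
[0.4396, -0.0334, 0.14, 118.2] => [94.5, 6.4, 44.6] 0.0015
[0.4396, -0.0334, 0.015, 118.2] => [94.5, 6.4, 169.6] 0.0015
```

Call:
move_arm:
  moves:
    - [[50,3,20,0,0,0,0.45],[94.6,6.6,45,0,0,0,0.45],[94.6,6.6,45,0,0,0,0.45],[94.6,6.6,75,0,0,0,0.45],[94.6,6.6,110,0,0,0,0.45],[94.6,6.6,140,0,0,0,0.45],[94.6,6.6,158,0,0,0,0.45],[94.6,6.6,166,0,0,0,0.45],[94.6,6.6,169,0,0,0,0.45],[94.6,6.6,169,0,0,0,0.45],[94.6,6.6,169,0,0,0,-1],[94.6,6.6,169,0,0,0,-1],[94.6,6.6,169,0,0,0,-1],[94.6,6.6,169,0,0,0,-1],[94.6,6.6,169,0,0,0,-1]]

```text
clock: 33.15
ee_pos: [0.4399, -0.0342, 0.0163]
ee_rot: [179.9, 0.0, 118.2]
force: [-1.5, -0.1, 9.1]
gripper_width: 0.0357
grasp_force: 59.8
```

Run:
```python
from h import *
p,y=tcp();print(p,y,r.sense()['force'])
planS(p,y,[(p[0],p[1],.23,y),(.5005,.3202,.23,178.9)])
```

```text
[ 0.43994727 -0.03421135  0.01634773] 118.19929689871961 [-1.49513387 -0.08427571  9.13946915]
[0.4399, -0.0342, 0.23, 118.1993] => [0.0, 0.0, -213.7] 0.0
[0.5005, 0.3202, 0.23, 178.9] => [283.7, 220.8, -213.7] -1.0594
```

Call:
move_arm:
  moves:
    - [[0,0,-30,0,0,0,-1],[0,0,-80,0,0,0,-1],[0,0,-140,0,0,0,-1],[0,0,-190,0,0,0,-1],[0,0,-214,0,0,0,-1],[35,28,-214,0,0,-0.15,-1],[75,57,-214,0,0,-0.3,-1],[115,88,-214,0,0,-0.45,-1],[155,120,-214,0,0,-0.6,-1],[195,151,-214,0,0,-0.75,-1],[235,183,-214,0,0,-0.9,-1],[265,206,-214,0,0,-1.0,-1],[284,221,-214,0,0,-1.06,-1],[284,221,-214,0,0,-1.06,-1],[284,221,-214,0,0,-1.06,-1],[284,221,-214,0,0,-1.06,-1]]

```text
clock: 35.15
ee_pos: [0.5002, 0.3197, 0.2297]
ee_rot: [-180.0, -0.0, 178.8]
force: [0.1, 0.2, -2.7]
gripper_width: 0.0361
grasp_force: 62.4
```

Run:
```python
from ringfit import *
s=r.sense();w=cams.camera('wrist');print(s['ee_pos'],s['ee_rot'],s['gripper_width'])
ringfit(np.ascontiguousarray(w['pixels'][:,:,::-1]),w,s['ee_pos'],s['ee_rot'],[(.4252,.3178),(.500,.3203)])
p,y=tcp();q=(.501,.3202)
planS(p,y,[(*q,.0345,178.9),(*q,.028,178.9)])
```

```text
[0.50019924 0.31970893 0.22971336] [-1.79993294e+02 -1.01883300e-02  1.78847615e+02] 0.03612176010904279
1 0.763 [ 0.4253  0.3183 -0.2001] -11.5
2 0.686 [ 0.499   0.3203 -0.0231] -1.3
[0.501, 0.3202, 0.0345, 178.9] => [-0.7, 0.4, 195.3] -0.0009
[0.501, 0.3202, 0.028, 178.9] => [-0.7, 0.4, 201.8] -0.0009
```

Call:
move_arm:
  moves:
    - [[-0.7,0.4,20,0,0,0,-1],[-0.7,0.4,70,0,0,0,-1],[-0.7,0.4,120,0,0,0,-1],[-0.7,0.4,160,0,0,0,-1],[-0.7,0.4,178,0,0,0,-1],[-0.7,0.4,186,0,0,0,-1],[-0.7,0.4,190,0,0,0,-1],[-0.7,0.4,193,0,0,0,-1],[-0.7,0.4,195,0,0,0,-1],[-0.7,0.4,195,0,0,0,-1],[-0.7,0.4,197,0,0,0,-1]]

```text
clock: 36.58
ee_pos: [0.5011, 0.321, 0.0329]
ee_rot: [180.0, 0.0, 178.9]
force: [-0.1, -1.3, -3.0]
gripper_width: 0.036
grasp_force: 62.6
```

Below key-rest height with no contact force, so the keys are in. I continue down.

Call:
move_arm:
  moves:
    - [[0,0,1.5,0,0,0,-1],[0,0,3,0,0,0,-1],[0,0,4.5,0,0,0,-1],[0,0,4.8,0,0,0,-1],[0,0,4.8,0,0,0,-1],[0,0,4.8,0,0,0,0.45],[0,0,4.8,0,0,0,0.45],[0,0,4.8,0,0,0,0.45],[0,0,-30,0,0,0,0.45],[0,0,-80,0,0,0,0.45],[0,0,-140,0,0,0,0.45],[0,0,-195,0,0,0,0.45],[0,0,-195,0,0,0,0.45],[0,0,-195,0,0,0,0.45]]

```text
clock: 38.33
ee_pos: [0.5007, 0.3208, 0.227]
ee_rot: [-180.0, -0.0, 178.9]
force: [-0.5, -0.3, -0.3]
gripper_width: 0.0619
grasp_force: 0.0
```

Run:
```python
from h import *
s=r.sense();w=cams.camera('wrist');p=s['ee_pos'];rot=s['ee_rot'];print(p)
cv2.imwrite('w12.png',w['pixels'][:,:,::-1])
# plate-top blob check at z=.090
LMs=[box(.012,.028,.058,.090)]
for c,a in [((.575,.3225),-.168+1.57),((.5,.3203),-.02+1.57)]:
    print(fit(w['pixels'],w,p,rot,LMs,[*c,a],60))
planS(p,rot[2],[(.46,-.37,.19,113.2)])
```

```text
[0.50066481 0.32077658 0.22700407]
(array([0.57002374, 0.32548539, 1.55465358]), np.float64(4.356937799043062), np.float64(65.3125))
(array([0.50265884, 0.32141501, 1.54594174]), np.float64(0.24358974358974358), np.float64(292.5))
[0.46, -0.37, 0.19, 113.2] => [27.7, -691.4, 37.0] 1.1471
```

Call:
move_arm:
  moves:
    - [[2,-58,0,0,0,0.1,0.45],[4,-118,0,0,0,0.2,0.45],[7,-178,0,0,0,0.3,0.45],[10,-238,0,0,0,0.4,0.45],[12,-298,0,0,0,0.5,0.45],[14,-358,0,0,0,0.6,0.45],[16,-418,10,0,0,0.7,0.45],[19,-478,15,0,0,0.8,0.45],[22,-538,20,0,0,0.9,0.45],[24,-598,25,0,0,1.0,0.45],[26,-650,30,0,0,1.1,0.45],[28,-691,37,0,0,1.147,0.45],[28,-691,37,0,0,1.147,0.45],[28,-691,37,0,0,1.147,0.45],[28,-691,37,0,0,1.147,0.45]]

```text
clock: 40.25
ee_pos: [0.4602, -0.3683, 0.1904]
ee_rot: [-180.0, -0.0, 113.3]
force: [-0.0, 0.6, -0.1]
gripper_width: 0.0621
grasp_force: 0.0
```

Run:
```python
from h import *
LM=MOUNT+[box(.012,.028,.044,.078)]
s,w,im=look([('mC',LM,[.428,-.2886,.405],0)],name='w13.png',thr=120)
p,y=tcp();q=(.428,-.2887)
planS(p,y,[(*q,.14,113.2),(*q,.0155,113.2)])
```

```text
40.25 [ 0.46021154 -0.36826566  0.19036829] [-1.79992988e+02 -4.33606071e-02  1.13292046e+02]
mC 105 [ 0.4279 -0.2885  0.4051] 23.2 0.785 1199.0625
mC 120 [ 0.4283 -0.2883  0.4074] 23.3 0.671 1340.0
[0.428, -0.2887, 0.14, 113.2] => [86.0, 1.9, 50.6] 0.0016
[0.428, -0.2887, 0.0155, 113.2] => [86.0, 1.9, 175.1] 0.0016
```

Call:
move_arm:
  moves:
    - [[45,1,25,0,0,0,0.45],[86,2,50,0,0,0,0.45],[86,2,50,0,0,0,0.45],[86,2,80,0,0,0,0.45],[86,2,115,0,0,0,0.45],[86,2,145,0,0,0,0.45],[86,2,163,0,0,0,0.45],[86,2,171,0,0,0,0.45],[86,2,174.5,0,0,0,0.45],[86,2,174.5,0,0,0,0.45],[86,2,174.5,0,0,0,-1],[86,2,174.5,0,0,0,-1],[86,2,174.5,0,0,0,-1],[86,2,174.5,0,0,0,-1],[86,2,174.5,0,0,0,-1]]

```text
clock: 42.18
ee_pos: [0.4282, -0.2898, 0.0169]
ee_rot: [180.0, 0.1, 113.2]
force: [-1.2, 0.5, 6.7]
gripper_width: 0.0361
grasp_force: 60.2
```

Run:
```python
from h import *
p,y=tcp();print(p,y,r.sense()['force'])
planS(p,y,[(.48,.0,.25,140),(.427,.3178,.25,168.6)])
```

```text
[ 0.4281988  -0.28976918  0.01687877] 113.20676210076908 [-1.22002999  0.46126556  6.66527218]
[0.48, 0.0, 0.25, 140.0] => [245.9, 161.8, -233.1] -0.4676
[0.427, 0.3178, 0.25, 168.6] => [558.9, 238.3, -233.1] -0.9668
```

Call:
move_arm:
  moves:
    - [[0,0,-30,0,0,0,-1],[0,0,-80,0,0,0,-1],[0,0,-140,0,0,0,-1],[0,0,-195,0,0,0,-1],[0,0,-233,0,0,0,-1],[48,32,-233,0,0,-0.09,-1],[98,65,-233,0,0,-0.18,-1],[148,98,-233,0,0,-0.28,-1],[198,131,-233,0,0,-0.38,-1],[246,162,-233,0,0,-0.468,-1],[300,175,-233,0,0,-0.56,-1],[355,188,-233,0,0,-0.65,-1],[410,202,-233,0,0,-0.74,-1],[465,215,-233,0,0,-0.83,-1],[515,227,-233,0,0,-0.9,-1],[559,238,-233,0,0,-0.967,-1],[559,238,-233,0,0,-0.967,-1],[559,238,-233,0,0,-0.967,-1],[559,238,-233,0,0,-0.967,-1]]

```text
clock: 44.55
ee_pos: [0.4266, 0.3171, 0.2492]
ee_rot: [-180.0, 0.0, 168.5]
force: [-0.6, 0.3, -3.1]
gripper_width: 0.0359
grasp_force: 61.8
```

Run:
```python
from h import *
p,y=tcp();print(p,y);q=(.4265,.3176)
planS(p,y,[(*q,.0345,168.6),(*q,.028,168.6)])
```

```text
[0.42661464 0.31707147 0.24919525] 168.52746203401196
[0.4265, 0.3176, 0.0345, 168.6] => [0.2, 0.5, 214.7] -0.0013
[0.4265, 0.3176, 0.028, 168.6] => [0.2, 0.5, 221.2] -0.0013
```

Call:
move_arm:
  moves:
    - [[0.2,0.3,40,0,0,0,-1],[0.2,0.3,90,0,0,0,-1],[0.2,0.3,140,0,0,0,-1],[0.2,0.3,180,0,0,0,-1],[0.2,0.3,198,0,0,0,-1],[0.2,0.3,206,0,0,0,-1],[0.2,0.3,210,0,0,0,-1],[0.2,0.3,213,0,0,0,-1],[0.2,0.3,215,0,0,0,-1],[0.2,0.3,216.5,0,0,0,-1],[0.2,0.3,216.5,0,0,0,-1]]

```text
clock: 45.92
ee_pos: [0.4263, 0.3184, 0.0327]
ee_rot: [180.0, 0.0, 168.6]
force: [-0.6, -0.9, -3.0]
gripper_width: 0.0358
grasp_force: 62.0
```

Call:
move_arm:
  moves:
    - [[0,0,1.5,0,0,0,-1],[0,0,3,0,0,0,-1],[0,0,4.3,0,0,0,-1],[0,0,4.3,0,0,0,-1],[0,0,4.3,0,0,0,0.45],[0,0,4.3,0,0,0,0.45],[0,0,4.3,0,0,0,0.45],[0,0,-30,0,0,0,0.45],[0,0,-80,0,0,0,0.45],[0,0,-140,0,0,0,0.45],[0,0,-195,0,0,0,0.45],[-50,0,-195,0,0,0,0.45],[-100,0,-195,0,0,0,0.45],[-120,0,-195,0,0,0,0.45],[-120,0,-195,0,0,0,0.45],[-120,0,-195,0,0,0,0.45]]

```text
clock: 47.92
ee_pos: [0.5431, 0.2947, 0.2274]
ee_rot: [-180.0, -0.0, 168.6]
force: [-0.3, 0.2, -0.3]
gripper_width: 0.0624
grasp_force: 0.0
```

Run:
```python
from h import *
s=r.sense();w=cams.camera('wrist');p=s['ee_pos'];rot=s['ee_rot'];print(p,rot)
cv2.imwrite('w14.png',w['pixels'][:,:,::-1])
im=w['pixels'][:,:,::-1].copy()
for c,a in [((.4253,.318),-.197),((.5,.3203),-.02),((.575,.3225),-.168)]:
    for z in (.090,):
        pts=[]
        for sx,sy in((1,1),(1,-1),(-1,-1),(-1,1)):
            l,t=.014*sx,.006*sy
            pts.append(wproj(w,p,rot,(c[0]+l*np.cos(a)-t*np.sin(a),c[1]+l*np.sin(a)+t*np.cos(a),z)))
        cv2.polylines(im,[np.round(pts).astype(int)],1,(0,0,255),1)
cv2.imwrite('pics/w14.png',cv2.resize(im[0:300,100:400],None,fx=2,fy=2,interpolation=cv2.INTER_CUBIC))
for d in cams.search_frame('wrist','lock_tip'): print(d)
```

```text
[0.54311697 0.29474804 0.22744899] [-1.79987576e+02 -3.53331657e-02  1.68624947e+02]
{'location': [0.1648, 0.268], 'conf': 0.64}
```

View pics/w14.png

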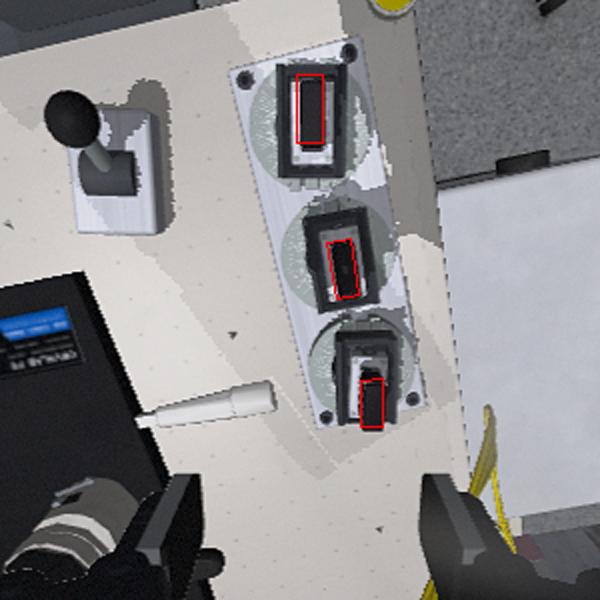

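All three modules lie inside the outlines predicted for the home position. The lever's ball is at (75,118) in the crop, so I triangulate it from two views.

Run:
```python
from h import *
w=cams.camera('wrist')
V=[(np.array([.4893,.30109,.2304]),[179.99,0,-179.93],'w1.png',(160,94)),(np.array([.54312,.29475,.22745]),[-179.988,-.035,168.625],'w14.png',(137.5,59))]
L=[]
for p,rot,f,uv in V:
    g=cv2.imread(f).max(2);m=(g<60).astype(np.uint8)
    m=cv2.morphologyEx(m,cv2.MORPH_OPEN,cv2.getStructuringElement(2,(9,9)))
    n,l,st,ce=cv2.connectedComponentsWithStats(m);i=1+np.argmin([np.linalg.norm(ce[j]-uv) for j in range(1,n)])
    print(ce[i],st[i]); u=ce[i]
    L.append((wray(w,p,rot,*u,0.),wray(w,p,rot,*u,.1)))
f=lambda q:sum(np.sum((a+(b-a)*q[2]/.1-[q[0],q[1],q[2]])[:2]**2) for a,b in L)
o=minimize(f,[.4,.2,.06],method='Nelder-Mead',options=dict(xatol=1e-6,fatol=1e-12));print(o.x,o.fun**.5)
p,rot=V[1][:2]
for z in (.04,.05,.06,.07): print(z,[np.round(a+(b-a)*z/.1,4)[:2] for a,b in L])
for n,u,v in [('bl',100+78/2,232/2),('br',100+160/2,234/2),('tr',100+158/2,108/2)]: print(n,wray(w,p,rot,u,v,.015))
```

```text
[160.09689922  94.3120155 ] [148  81  25  27 516]
[135.76072607  59.23267327] [122  45  28  29 606]
[0.40402847 0.20278998 0.07303527] 0.00010134304661088014
0.04 [array([0.4036, 0.192 ]), array([0.3975, 0.1907])]
0.05 [array([0.4037, 0.1953]), array([0.3995, 0.1943])]
0.06 [array([0.4039, 0.1986]), array([0.4015, 0.198 ])]
0.07 [array([0.404 , 0.2019]), array([0.4034, 0.2016])]
bl [0.45507894 0.16386715 0.015     ]
br [0.46644053 0.2140304  0.015     ]
tr [0.39726252 0.23320447 0.015     ]
```

Run:
```python
from h import *
p,y=tcp();c=np.array([.426,.1985]);d=np.array([.964,-.267])
planS(p,y,[(*(c-.053*d),.2,164.5)])
plan(np.array([*(c-.053*d),.2]),164.5,[(*(c-.053*d),.058,164.5),(*c,.058,164.5)])
```

```text
[0.3749, 0.2127, 0.2, 164.5] => [148.8, -113.8, 27.9] 0.0725
[0.3749, 0.2127, 0.058, 164.5] -> [0.0, -0.0, 142.0] [0.0, 0.0, 0.0]
[0.426, 0.1985, 0.058, 164.5] -> [-53.0, 0.0, 0.0] [0.0, 0.0, 0.0]
```

Call:
move_arm:
  moves:
    - [[35,-27,5,0,0,0.03,-1],[75,-57,14,0,0,0.07,-1],[115,-88,22,0,0,0.073,-1],[149,-114,28,0,0,0.073,-1],[149,-114,28,0,0,0.073,-1],[149,-114,28,0,0,0.073,-1],[149,-114,28,0,0,0.073,-1],[149,-114,28,0,0,0.073,-1]]

```text
clock: 49.08
ee_pos: [0.3758, 0.2125, 0.1995]
ee_rot: [180.0, 0.0, 164.4]
force: [-0.6, -0.0, 0.1]
gripper_width: 0.0003
grasp_force: 0.0
```

Call:
move_arm:
  moves:
    - [[0,0,40,0,0,0,-1],[0,0,80,0,0,0,-1],[0,0,110,0,0,0,-1],[0,0,130,0,0,0,-1],[0,0,141,0,0,0,-1],[0,0,141,0,0,0,-1]]

```text
clock: 49.82
ee_pos: [0.3754, 0.2123, 0.0582]
ee_rot: [-180.0, -0.0, 164.4]
force: [-0.5, 0.6, 0.8]
gripper_width: -0.0001
grasp_force: 0.0
```

Call:
move_arm:
  moves:
    - [[-8,0,0,0,0,0,-1],[-16,0,0,0,0,0,-1],[-24,0,0,0,0,0,-1],[-32,0,0,0,0,0,-1],[-40,0,0,0,0,0,-1],[-46,0,0,0,0,0,-1],[-51,0,0,0,0,0,-1],[-51,0,0,0,0,0,-1]]

```text
clock: 50.82
ee_pos: [0.4249, 0.1985, 0.0585]
ee_rot: [180.0, 0.0, 164.4]
force: [1.1, 0.1, 0.2]
gripper_width: 0.0003
grasp_force: 0.0
```

Run:
```python
from h import *
c=cams.camera('side');save(c,'side1.png',(120,260,80,260),4)
```

```text
(no output)
```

View pics/side1.png

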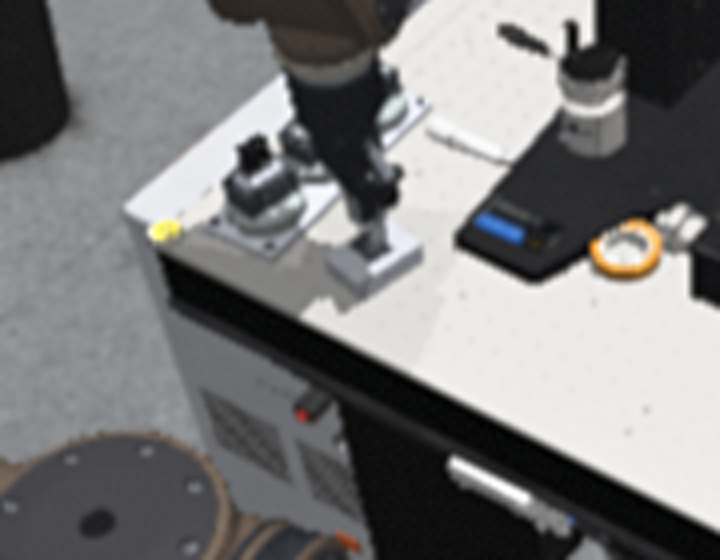

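The lever has moved past upright, with its ball just beyond the fingers at (385,190). I push on until the stop is felt.

Call:
move_arm:
  moves:
    - [[-3,0,0,0,0,0,-1],[-6,0,0,0,0,0,-1],[-8,0,0,0,0,0,-1],[-8,0,0,0,0,0,-1]]

```text
clock: 51.38
ee_pos: [0.4291, 0.1968, 0.0583]
ee_rot: [-179.9, -0.3, 164.4]
force: [-15.8, 11.6, 5.4]
gripper_width: 0.0
grasp_force: 9.4
```

At the stop. I retract and check.

Call:
move_arm:
  moves:
    - [[8,0,0,0,0,0,-1],[25,0,0,0,0,0,-1],[40,0,-30,0,0,0,-1],[40,0,-90,0,0,0,-1],[40,0,-150,0,0,0,-1],[0,30,-190,0,0,0,-1],[-60,60,-190,0,0,0,-1],[-110,85,-190,0,0,0,-1],[-110,85,-190,0,0,0,-1],[-110,85,-190,0,0,0,-1]]

```text
clock: 52.62
ee_pos: [0.56, 0.2488, 0.2479]
ee_rot: [-180.0, -0.1, 164.4]
force: [-0.8, -0.1, 0.7]
gripper_width: -0.0001
grasp_force: 0.0
```

Run:
```python
from h import *
s=r.sense();print(s['clock'],s['ee_pos'],s['ee_rot'],s['force'])
w=cams.camera('wrist');save(w,'w15.png')
```

```text
52.625 [0.56001929 0.24875472 0.24793245] [-1.79957445e+02 -6.94828489e-02  1.64428170e+02] [-0.83691259 -0.05964211  0.73639155]
```

View pics/w15.png

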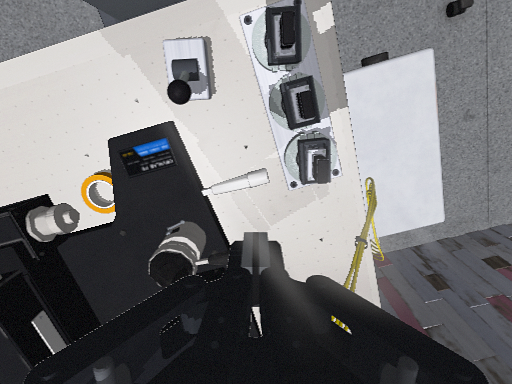

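The lever leans fully to the far side, with its ball at (178,92). All three loaded mounts sit in their rings, and the bystanders that show are in place.

```bash
python3 -c "
from h import *
print(r.job_done())"
```

```text
the job is handed in; nothing more can be done
None
```

I handed the job in at about 53 s: all three modules are in mounts seated in the sockets and the lever is thrown fully over, by my camera and force checks; the hand-in returned no verdict.

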